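# Push the stuck bushing out of the vegetable slicer's head

## Robot

A 6-joint arm with a two-finger parallel gripper is mounted at the origin on the work surface. World frame = base frame: x ahead of the robot, y to its left, z up, the work surface at z = 0. Lengths are in m, angles in rad, forces in N, time in s.
With the tool pointing down it reaches from about 0.275 to 0.75 m from the base axis. Payload 10.2 kg.
Tool frame: the origin (TCP) lies at the very end of the fingers, on their centre line; the grasp point (between the pads) lies 19 mm behind it; z points along the fingers, y is the line along which they close (so a half turn about z gives the same grasp; the last joint's range is limited). The gripper opens to 85 mm and grips with 20 to 120 N. Pads are 22 mm wide; open, the fingers measure 114 mm over their backs; the gripper's body (76 mm by 85 mm) begins 54 mm behind the grasp point. The pads swing forward as they close: fully open they stand 13 mm farther back than shut.
Start: joints at [1.089, 0.313, 1.498, -0, 1.331, -0.223], TCP at [0.134, 0.508, 0.231] pointing down, gripper open.
Joint ranges: [-2.94, 2.94], [-0.97, 2.17], [0.19, 2.56], [-1.23, 4.37], [0.02, 3.11], [-2.88, 2.88]. Speed limits (rad/s): [2.39, 2.39, 3.01, 3.14, 3.14, 3.14].

## Interface

Orientations are given as a unit quaternion [w, x, y, z].
In Python, from bench import ctrl gives the robot as it stands. The module is installed in compiled form; this text tells all that it offers.
- The arm moves only by the tool drive_tool, never from a script. Its argument "increments" is a list of rows, each a list of 3 entries, a list of its own where there are three numbers: the finger opening in mm, from 0 to 85.4, then the shift along the tool's x, y, z in units of 30 mm (1.0 is 30 mm), then the turn about the tool's z in rad. A call has 1 to 5 rows; each row shifts and turns the commanded pose from where the row before left it, along the tool's axes as they then stand; what a row does not reach is not made up. A row lasts 1/12 s, in which the tool goes at most 41.7 mm and 7.16 degrees, less where a joint would pass 70% of its speed; a pose out of reach is approached as far as the arm can. A call is refused whole if a number of a shift passes 1 or a number of a turn 0.125, either way. A call with a gripper value outside its range is refused whole. The fingers move at their own pace and stop on an object; the grip force is fixed at half the most. Time passes only in rows, so rows that do not move let the fingers close. It gives the time, the measured TCP pose, the force and the opening at its end, in the units of the state.
- ctrl.sense(): the state, without advancing time (a new reading comes with each control period).
- ctrl.camera(name): name is "scene" or "top"; returns a dict with "pixels" (480x640x3 uint8, red, green, blue), "intrinsics" (3x3 intrinsics, pixels), "R" (3x3) and "t" (3): a world point X has camera coordinates R X + t. Camera axes: x right, y down, z forward; pixel columns grow to the right and rows downward; lengths in m; the calibration is good to about 2 mm. A picture is of the moment at which its call begins. There is no depth.
- ctrl.hand_in(): hands the job in, once; it reports no verdict.
The state is a dict: "time": time; "joints": joint angles; "qvel": joint speeds; "effort": joint torques, N m; "position": TCP position; "tool_rot": TCP orientation; "wrist_force": force on the tool from outside, world axes, zero at the start; "wrist_torque": the same for the moment, N m; "grip_width": opening from 0.0 (shut) to 1.0 (fully open).
Only numpy, scipy, OpenCV 4.12 (cv2) and the standard library are available. Lean on these libraries where they do the work, as an engineer would, in place of code of your own. Each camera call takes 0.05 s, during which the arm holds its last target. There are 200 camera calls.

## Task

The bearing bushing is stuck in the white head of the vegetable slicer. Take the thin push rod out of the wooden stand, feel its tip into the off-centre hole of the guide plate on top of the head and press the bushing down gently and steadily, without knocking it or leaning hard on the head, until it drops into the catch tray underneath; then put the rod back upright in the same hole of the stand. Leave the thick rod and the other kitchen things where they are.

Things in the scene. Friction and masses are not known exactly. Their poses are not given: they have to be found in the camera images.
- head: White plastic slicer head, 120 x 96 mm (local x, y), fast on the counter. Origin: centre of its underside, z up. A block from 70 to 118 mm height stands on two side cheeks over a catch tray (floor 8 mm high, 22 mm rims at its two open ends). A vertical bore, 29 mm wide, runs through the block on the origin's axis and holds the bushing; the guide plate lies on top.
- head_top (a point): Middle of the guide plate's flat top, on the head's axis, 130 mm above the counter: NOT the rod hole itself. The plate is aluminium, 60 x 60 x 12 mm, turned about this point by an unmeasured angle (any) and clamped, so it does not turn under light sliding. Its one through hole for the rod, 14 mm across, 0.5 mm chamfer, has its centre 4.5 mm from this point.
- head_exit (a point): Centre of the bore's lower mouth, 70 mm above the counter. Two sprung rubber shoes in the bore grip the bushing: sliding it takes about 8 to 19 N, until its upper face comes to about 3 mm above this point; then it drops about 25 mm into the tray.
- bushing: Brass bushing, a cylinder 28 mm across, 36 mm long, about 130 g. Origin: centre of its lower end; z along its axis, up at the start. It starts upright in the bore, its lower end 2 to 12 mm below the block; its flat upper face, on which the rod presses, is 36 mm above the origin. The dark 8 mm hole in the face is only a blind mark.
- rod_thin: The thin push rod, about 120 g: a steel shank 12 mm across and 100 mm long with a flat tip at its lower end, and above it a black round handle 20 mm across and 46 mm long (146 mm in all). Origin: centre of the tip's flat end; z runs along the rod from the tip to the handle. At the start it stands upright and loose in one of the two holes of the stand.
- rod_thick: The thick rod: same length and same handle, but a shank 17 mm across, which does not go into the head. Stands in the other hole of the stand.
- stand: Wooden stand, 70 x 140 mm (local x, y), 55 mm high, fixed. Origin: centre of its underside, on the counter; z up. Two round holes 22 mm across and 45 mm deep (floor 10 mm above the counter) at local y = +36 and -36 mm, for the rods.
- knife: Paring knife with black handle, 230 mm long, lying on the counter; leave alone. Origin: at the bolster, underside.
- peeler: Metal Y-shaped peeler, 120 mm long, lying on the counter; leave alone. Origin near its middle, underside.
- cup: White cup, 76 mm across, 85 mm high; leave alone. Origin: centre of its underside.
- jar: Glass jar, 64 mm across, 100 mm high; leave alone. Origin: centre of its underside.
Not all that is in view belongs to the job. Leave any orange look-alike of the head alone. Leave any orange look-alike of the rod_thin alone.

How it is judged:
On the way, in this order (a step that is already met when the one before it is completed fails the run):
1. the thin rod's tip is in the hole of the guide plate on top of the head while the bushing is still in the bore (z of rod_thin in the frame of head_top below -0.005 m and horizontal distance between rod_thin and head_top below 0.01 m and z of bushing in the frame of head above 0.045 m), for 0.1 s.
2. the bushing has left the bore downward with the rod reaching through the head (z of bushing in the frame of head below 0.032 m and z of rod_thin in the frame of head_top below -0.045 m and horizontal distance between rod_thin and head_top below 0.01 m), for 0.04 s.
At the end, for the whole second after the job is handed in: The bushing lies at rest in the catch tray under the head (its lower end less than 32 mm above the counter and within 60 mm of the head's centre), and the thin rod stands at rest in the hole of the stand that it came from, its tip within 15 mm of where it started and leaning less than 0.2 rad (z of bushing in the frame of head below 0.032 m and horizontal distance between bushing and head below 0.06 m and linear speed of each of bushing, rod_thin below 0.03 m/s and distance of rod_thin from where it was at the start of the episode below 0.015 m and angle between rod_thin's own z axis and vertical below 0.2 rad); the robot touches nothing.
It fails at once if the rod presses on the head with more than 30 N (contact force between rod_thin and head above 30 N).
It fails at once if the rod presses on or knocks the bushing with more than 30 N (contact force between rod_thin and bushing above 30 N).
It fails at once if the gripper or arm presses on the head with more than 30 N (contact force between the arm and head above 30 N).
It fails at once if the thick rod is moved more than 20 mm (distance of rod_thick from where it was at the start of the episode above 0.02 m).
It fails at once if the knife, peeler, cup or jar is moved more than 30 mm (distance of any of knife, peeler, cup, jar from where it was at the start of the episode above 0.03 m).
It also fails if it takes over 72 s, if anything falls off the work surface, if the arm or the gripper's body presses on something with over 40 N, if the wrist force passes 120 N, or if a joint passes its speed limit or range.

## Working session

There is one attempt and no reset: what is moved stays moved. The work goes in short steps, Python scripts to look and compute and a tool call to move; the robot and the scene stay as the last step left them, time stands still between calls to the robot, and variables do not carry over. Pictures are saved under pics/ and viewed, on a budget of 10 in all, crops included, one or two more only if the job needs it, and the job is handed in when it is done.

Besides the shell and the picture viewer there is one more tool, called after ">>>" by a JSON object that holds its "method" and its "body". drive_tool: Moves the arm, as the interface text tells. Its arguments: {"type":"object","properties":{"increments":{"type":"array"}},"required":["increments"]}

```bash
mkdir -p pics; cat > h.py <<'E'
import numpy as np, cv2
from bench import ctrl
def cam(n):
    c=ctrl.camera(n); return c['pixels'][:,:,::-1].copy(),np.array(c['intrinsics']),np.array(c['R']),np.array(c['t'])
def ray(K,R,t,u,v,z):
    d=R.T@np.linalg.solve(K,[u,v,1.]); o=-R.T@t
    return o+d*(z-o[2])/d[2]
def proj(K,R,t,X):
    p=K@(R@np.array(X)+t); return p[:2]/p[2]
E
python3 - <<'E'
from h import *
s=ctrl.sense(); print(s)
for n in("scene","top"):
    im,K,R,t=cam(n); cv2.imwrite(f'pics/{n}0.png',im); print(n,K.round(1).tolist(),R.round(3).tolist(),t.round(3).tolist(),(-R.T@t).round(3))
E
```

```text
{'time': 0.0, 'joints': array([ 1.08860446e+00,  3.13431987e-01,  1.49845516e+00, -2.47458707e-05,
        1.33101193e+00, -2.23407728e-01]), 'qvel': array([-0.00098339, -0.00053408,  0.00063565,  0.00058026,  0.00168773,
       -0.00024095]), 'effort': array([ 7.12545698e-04, -4.12268579e+01, -2.59742385e+01, -1.27720778e-04,
        4.14270413e-03, -1.78933544e-05]), 'position': array([0.13424432, 0.50726861, 0.2307375 ]), 'tool_rot': array([-2.14425335e-04,  1.29028367e-01,  9.91640688e-01, -6.17132603e-04]), 'wrist_force': array([0.55224241, 0.6835472 , 0.84932024]), 'wrist_torque': array([-0.03299738,  0.03218056,  0.00456472]), 'grip_width': 0.9991821614996768}
scene [[437.6, 0.0, 321.3], [0.0, 437.6, 243.6], [0.0, 0.0, 1.0]] [[-0.574, 0.819, -0.011], [0.542, 0.37, -0.755], [-0.614, -0.439, -0.656]] [0.368, -0.211, 1.22] [1.075 0.312 0.645]
top [[434.3, 0.0, 319.6], [0.0, 434.3, 233.8], [0.0, 0.0, 1.0]] [[0.014, -1.0, -0.006], [-0.999, -0.014, -0.035], [0.035, 0.006, -0.999]] [-0.05, 0.561, 0.805] [ 0.533 -0.047  0.824]
```

View pics/scene0.png

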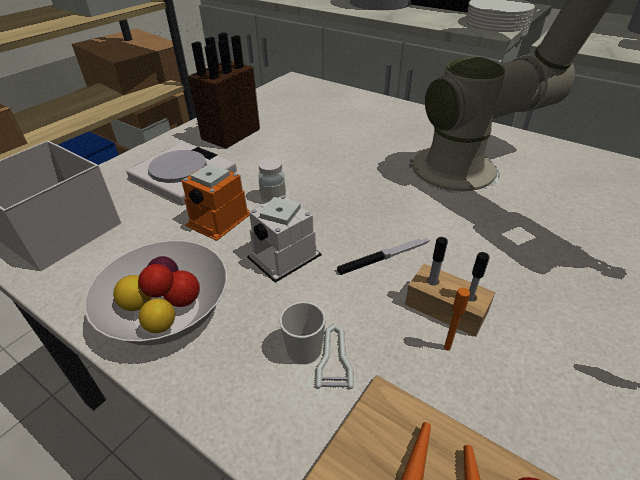

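View pics/top0.png

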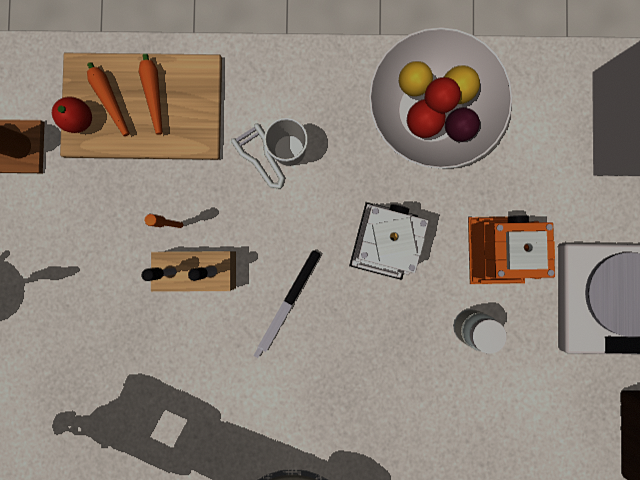

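The top view shows the white head with its rod hole near (394,237). The stand has black handles at (152,274) and (203,273). The orange head (528,247) and the orange rod (155,220) are look-alikes, so I leave them alone. I'll confirm which rod is thin in one enlarged composite.

```bash
python3 - <<'E'
from h import *
a,b=cv2.imread('pics/scene0.png'),cv2.imread('pics/top0.png')
r=lambda i,x,y,w,h:cv2.resize(i[y:y+h,x:x+w],(400,300),interpolation=cv2.INTER_CUBIC)
cv2.imwrite('pics/c1.png',np.vstack([np.hstack([r(a,400,230,100,75),r(a,240,185,100,75)]),np.hstack([r(b,135,237,100,75),r(b,345,195,100,75)])]))
E
```

```text
(no output)
```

View pics/c1.png

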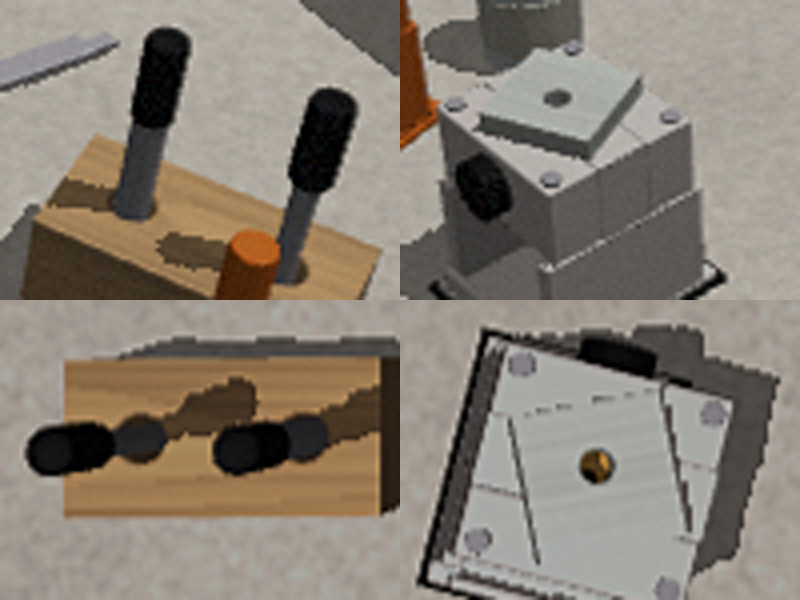

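The scene crop shows the right-hand rod (483,255) has the thin shank, about half its handle's width. The left one has a thick shank. Going by the camera axes, the thin one is the left rod (147,274) in the top view. The plate hole with brass showing is at top (394,236). Next I compute the positions.

```bash
python3 - <<'E'
from h import *
a,b=cv2.imread('pics/scene0.png'),cv2.imread('pics/top0.png')
C={}
from bench import ctrl
for n in("scene","top"):
    c=ctrl.camera(n); C[n]=[np.array(c[k]) for k in("intrinsics","R","t")]
T,S=C['top'],C['scene']
# hole in plate: dark/brass vs plate
def blob(im,u,v,r,thr):
    p=im[v-r:v+r+1,u-r:u+r+1].astype(float); w=np.clip(thr-p.min(2),0,None)
    yy,xx=np.mgrid[-r:r+1,-r:r+1]; return u+(w*xx).sum()/w.sum(), v+(w*yy).sum()/w.sum()
def tri(p,q):
    A=[];B=[]
    for (K,R,t),(u,v) in((T,p),(S,q)):
        x,y,_=np.linalg.solve(K,[u,v,1]); A+= [R[0]-x*R[2],R[1]-y*R[2]]; B+=[x*t[2]-t[0],y*t[2]-t[1]]
    return np.linalg.lstsq(np.array(A),np.array(B),rcond=None)[0]
ht=blob(b,394,237,6,140); hs=blob(a,279,209,4,120)
print('hole px',ht,hs,'top z.13',ray(*T,*ht,.13),'scene',ray(*S,*hs,.13),'tri',tri(ht,hs))
pc=np.mean([[ (x/4+345),((y-300)/4+195)] for x,y in((510,418),(665,388),(690,530),(540,565))],0)
print('plate ctr',ray(*T,*pc,.13))
pt,ps=(147.5,274.5),(483.5,254.5)
print('thin top',ray(*T,*pt,.156),ray(*S,*ps,.156),tri(pt,ps))
for q in((170,272),(211.7,272)): print('holes',ray(*T,*q,.055))
hsv=cv2.cvtColor(b,cv2.COLOR_BGR2HSV)
m=cv2.inRange(hsv,(8,70,90),(25,200,255)); m[:240]=0;m[300:]=0;m[:,:145]=0;m[:,245:]=0
x,y,w,h=cv2.boundingRect(m); print(x,y,w,h)
for q in((x,y),(x+w,y),(x+w,y+h),(x,y+h)): print('stand corner',ray(*T,*q,.055).round(4))
for q in((151.0,300),): pass
# knife, jar, cup clearance
print('jar',ray(*T,488,335,.1),'cup',ray(*T,287,141,.085),'orange rod',ray(*T,152,220,.13), ray(*T,182,224,.0))
E
```

```text
hole px (np.float64(393.5880178653935), np.float64(236.29447096873557)) (np.float64(278.942), np.float64(209.16)) top z.13 [ 0.55543816 -0.16125423  0.13      ] scene [ 0.55528044 -0.16102328  0.13      ] tri [ 0.5553556  -0.16113945  0.13001411]
plate ctr [ 0.55364843 -0.32328787  0.13      ]
thin top [0.49066465 0.22044461 0.156     ] [0.48913283 0.22130852 0.156     ] [0.49037138 0.22088921 0.1565088 ]
holes [0.48917256 0.22118431 0.055     ]
holes [0.49022352 0.14729097 0.055     ]
151 251 79 41
stand corner [0.5258 0.2559 0.055 ]
stand corner [0.5278 0.1157 0.055 ]
stand corner [0.4555 0.1141 0.055 ]
stand corner [0.4534 0.2539 0.055 ]
jar [ 0.39554358 -0.3231314   0.1       ] cup [0.71794485 0.0153769  0.085     ] orange rod [0.57626682 0.22607041 0.13      ] [0.57743698 0.21989388 0.        ]
```

Both views agree, and the heights check out: plate hole at (0.5554,-0.1611,0.130), thin rod top at (0.490,0.221,0.1565). I'll align the yaw so that tool axes = (-X,+Y,-Z), then approach.

>>> {"method": "drive_tool", "body": {"increments": [[50,[0,0,0],-0.087],[50,[0,0,0],-0.087],[50,[0,0,0],-0.087],[50,[0,0,0],0]]}}

```text
time: 0.53
position: [0.1343, 0.5074, 0.2311]
tool_rot: [-0.0, -0.003, 1.0, -0.0]
wrist_force: [0.7, -0.1, 0.4]
grip_width: 0.583
```

>>> {"method": "drive_tool", "body": {"increments": [[50,[-0.6,-0.48,0],0],[50,[-0.6,-0.48,0],0],[50,[-0.6,-0.48,0],0],[50,[-0.6,-0.48,0],0],[50,[-0.6,-0.48,0],0]]}}

```text
time: 0.95
position: [0.2252, 0.4349, 0.2312]
tool_rot: [-0.0, 0.0, 1.0, -0.0]
wrist_force: [0.7, 0.0, 0.4]
grip_width: 0.589
```

>>> {"method": "drive_tool", "body": {"increments": [[50,[-0.6,-0.48,0],0],[50,[-0.6,-0.48,0],0],[50,[-0.6,-0.48,0],0],[50,[-0.6,-0.48,0],0],[50,[-0.6,-0.48,0],0]]}}

```text
time: 1.37
position: [0.3154, 0.3631, 0.2313]
tool_rot: [-0.0, 0.0, 1.0, -0.0]
wrist_force: [-0.8, 0.4, -1.7]
grip_width: 0.58
```

>>> {"method": "drive_tool", "body": {"increments": [[50,[-0.6,-0.48,0],0],[50,[-0.6,-0.48,0],0],[50,[-0.6,-0.48,0],0],[50,[-0.6,-0.48,0],0],[50,[0,0,0],0]]}}

```text
time: 1.78
position: [0.3892, 0.3045, 0.2311]
tool_rot: [0.0, 0.002, 1.0, -0.0]
wrist_force: [-0.3, -0.1, -1.1]
grip_width: 0.589
```

>>> {"method": "drive_tool", "body": {"increments": [[50,[-0.67,-0.556,0],0],[50,[-0.67,-0.556,0],0],[50,[-0.67,-0.556,0],0],[50,[-0.67,-0.556,0],0],[50,[-0.68,-0.556,0],0]]}}

```text
time: 2.2
position: [0.4883, 0.2228, 0.2313]
tool_rot: [-0.0, 0.0, 1.0, 0.0]
wrist_force: [0.1, 0.5, 0.2]
grip_width: 0.582
```

>>> {"method": "drive_tool", "body": {"increments": [[50,[0,0,0],0],[50,[0,0,0.4],0],[50,[0,0,0.4],0],[50,[0,0,0.4],0],[50,[0,0,0],0]]}}

```text
time: 2.62
position: [0.4863, 0.2237, 0.1932]
tool_rot: [-0.002, -0.0, 1.0, -0.0]
wrist_force: [-0.3, 1.2, 0.0]
grip_width: 0.581
```

```bash
python3 - <<'E'
from h import *
im,K,R,t=cam('scene'); 
x=cv2.resize(im[150:330,380:620],(800,600),interpolation=cv2.INTER_CUBIC); cv2.imwrite('pics/g1.png',x); print(ctrl.sense()['position'])
E
```

```text
[0.48686835 0.22374308 0.19454907]
```

View pics/g1.png

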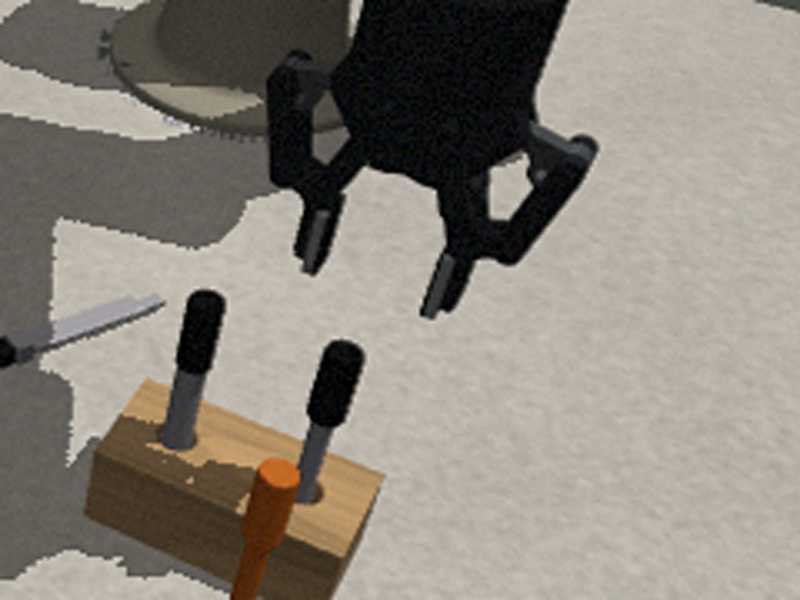

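The picture shows the open gripper centred over the thin (right) rod, clear of the thick one. Small correction, then down and close.

>>> {"method": "drive_tool", "body": {"increments": [[50,[-0.12,-0.09,0.4],0],[50,[0,0,0.55],0],[50,[0,0,0.55],0],[50,[0,0,0.55],0],[50,[0,0,0.5],0]]}}

```text
time: 3.08
position: [0.4914, 0.2211, 0.1189]
tool_rot: [0.001, -0.001, 1.0, 0.0]
wrist_force: [0.5, 0.2, 0.3]
grip_width: 0.589
```

>>> {"method": "drive_tool", "body": {"increments": [[50,[0,0,0],0],[50,[0,0,0],0],[50,[0,0,0],0]]}}

```text
time: 3.33
position: [0.492, 0.221, 0.1202]
tool_rot: [0.001, -0.001, 1.0, 0.0]
wrist_force: [-1.0, 0.3, -0.8]
grip_width: 0.588
```

```bash
python3 -c "
from h import *
s=ctrl.sense();print(s['position'],s['wrist_force'])"
```

```text
[0.49197003 0.22095644 0.12024323] [-0.96206332  0.34423757 -0.824908  ]
```

>>> {"method": "drive_tool", "body": {"increments": [[40,[0,0,0],0],[30,[0,0,0],0],[22,[0,0,0],0],[10,[0,0,0],0],[10,[0,0,0],0]]}}

```text
time: 3.75
position: [0.4918, 0.2208, 0.1195]
tool_rot: [0.001, -0.001, 1.0, 0.0]
wrist_force: [0.4, 1.1, 5.7]
grip_width: 0.216
```

>>> {"method": "drive_tool", "body": {"increments": [[10,[0,0,0],0],[10,[0,0,0],0],[10,[0,0,0],0],[10,[0,0,0],0]]}}

```text
time: 4.08
position: [0.4918, 0.2208, 0.1195]
tool_rot: [0.001, -0.001, 1.0, 0.0]
wrist_force: [-0.5, 0.7, 5.7]
grip_width: 0.217
```

>>> {"method": "drive_tool", "body": {"increments": [[10,[0,0,-0.3],0],[10,[0,0,-0.7],0],[10,[0,0,-0.7],0],[10,[0,0,-0.7],0],[10,[0,0,-0.6],0]]}}

```text
time: 4.5
position: [0.4913, 0.2205, 0.2105]
tool_rot: [0.0, -0.001, 1.0, -0.0]
wrist_force: [0.0, -0.4, -0.9]
grip_width: 0.219
```

>>> {"method": "drive_tool", "body": {"increments": [[10,[0,0,-0.3],0],[10,[0,0,0],0],[10,[0,0,0],0]]}}

```text
time: 4.75
position: [0.4912, 0.2205, 0.2173]
tool_rot: [-0.0, -0.001, 1.0, -0.0]
wrist_force: [-0.0, 1.0, -1.9]
grip_width: 0.22
```

```bash
python3 - <<'E'
from h import *
s=ctrl.sense();print(s['position'],s['wrist_force'],s['grip_width'])
im,K,R,t=cam('scene')
cv2.imwrite('pics/g2.png',cv2.resize(im[130:330,380:620],(720,600),interpolation=cv2.INTER_CUBIC))
E
```

```text
[0.49117358 0.22050594 0.21727919] [-0.04010863  1.02788203 -1.88529751] 0.21964090249135348
```

View pics/g2.png

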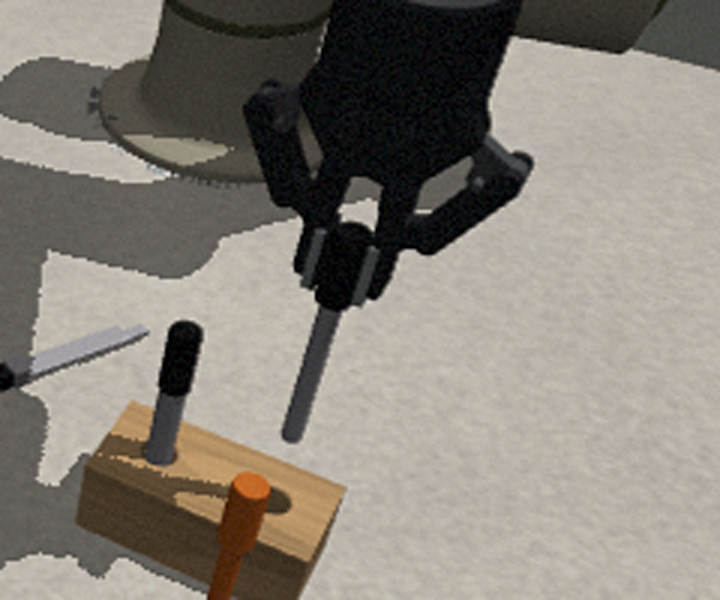

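The thin rod is held and clear of the stand. Lift and carry it over the head.

>>> {"method": "drive_tool", "body": {"increments": [[10,[0,0,-0.4],0],[10,[0,0,-0.7],0],[10,[0,0,-0.7],0],[10,[0,0,-0.6],0],[10,[0,0,0],0]]}}

```text
time: 5.22
position: [0.4921, 0.2207, 0.2919]
tool_rot: [0.002, -0.001, 1.0, 0.0]
wrist_force: [0.1, -0.1, -0.7]
grip_width: 0.222
```

>>> {"method": "drive_tool", "body": {"increments": [[10,[-0.05,-0.3,0],0],[10,[-0.11,-0.64,0],0],[10,[-0.11,-0.64,0],0],[10,[-0.11,-0.64,0],0],[10,[-0.11,-0.64,0],0]]}}

```text
time: 5.63
position: [0.5058, 0.1333, 0.2874]
tool_rot: [-0.002, -0.001, 1.0, -0.0]
wrist_force: [0.4, 0.4, -2.2]
grip_width: 0.22
```

>>> {"method": "drive_tool", "body": {"increments": [[10,[-0.11,-0.64,0],0],[10,[-0.11,-0.64,0],0],[10,[-0.11,-0.64,0],0],[10,[-0.11,-0.64,0],0],[10,[-0.11,-0.64,0],0]]}}

```text
time: 6.05
position: [0.5224, 0.0374, 0.2874]
tool_rot: [-0.002, -0.001, 1.0, 0.0]
wrist_force: [0.8, 0.4, -0.5]
grip_width: 0.216
```

>>> {"method": "drive_tool", "body": {"increments": [[10,[-0.11,-0.64,0],0],[10,[-0.11,-0.64,0],0],[10,[-0.11,-0.64,0],0],[10,[-0.11,-0.64,0],0],[10,[-0.11,-0.64,0],0]]}}

```text
time: 6.47
position: [0.539, -0.0585, 0.2874]
tool_rot: [-0.002, -0.001, 1.0, 0.001]
wrist_force: [-0.1, -0.3, -1.8]
grip_width: 0.216
```

>>> {"method": "drive_tool", "body": {"increments": [[10,[-0.11,-0.64,0],0],[10,[-0.11,-0.64,0],0],[10,[-0.11,-0.64,0],0],[10,[-0.11,-0.64,0],0],[10,[-0.11,-0.64,0],0]]}}

```text
time: 6.88
position: [0.5557, -0.1544, 0.2872]
tool_rot: [-0.002, -0.001, 1.0, 0.001]
wrist_force: [0.2, 0.5, -1.1]
grip_width: 0.218
```

>>> {"method": "drive_tool", "body": {"increments": [[10,[0,0,0],0],[10,[0,0,0],0],[10,[0,0,0],0],[10,[0,0,0],0]]}}

```text
time: 7.22
position: [0.5562, -0.1523, 0.2891]
tool_rot: [-0.001, -0.001, 1.0, 0.0]
wrist_force: [0.4, 0.3, -1.0]
grip_width: 0.219
```

```bash
python3 - <<'E'
from h import *
im,K,R,t=cam('scene'); print(ctrl.sense()['position'])
print('expected tip px',proj(K,R,t,[0.5562,-0.1524,.1796]),'rod top',proj(K,R,t,[.5562,-.1524,.3256]), 'hole',proj(K,R,t,[.5554,-.1611,.13]))
cv2.imwrite('pics/g3.png',cv2.resize(im[110:260,200:360],(640,600),interpolation=cv2.INTER_CUBIC)); cv2.imwrite('pics/raw3.png',im)
E
```

```text
[ 0.55625129 -0.15230318  0.28944022]
expected tip px [280.22779427 189.79212701] rod top [273.91995213 116.89798616] hole [278.87353517 209.17684775]
```

View pics/g3.png

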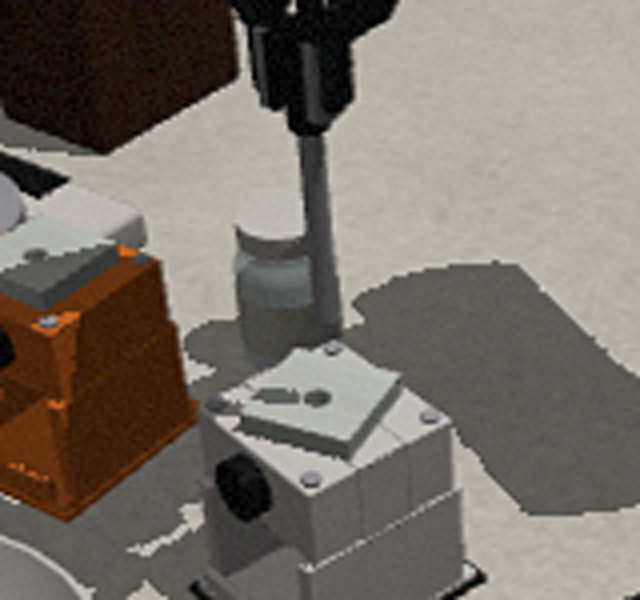

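The picture shows the rod upright, tip at about (281.4,189.5) against an expected (280.2,189.8). So the tip sits about 1.7 mm in -x of the TCP. Correct, lower to about 10 mm above the plate and look once more.

>>> {"method": "drive_tool", "body": {"increments": [[10,[-0.03,-0.16,0.2],0],[10,[0,-0.16,0.4],0],[10,[0,0,0.4],0],[10,[0,0,0.3],0],[10,[0,0,0],0]]}}

```text
time: 7.68
position: [0.5567, -0.1622, 0.2486]
tool_rot: [-0.002, -0.001, 1.0, 0.001]
wrist_force: [-0.1, -0.6, -2.0]
grip_width: 0.217
```

>>> {"method": "drive_tool", "body": {"increments": [[10,[0,0,0],0],[10,[0,0,0],0],[10,[0,0,0],0]]}}

```text
time: 7.93
position: [0.5576, -0.1627, 0.2516]
tool_rot: [0.001, -0.001, 1.0, -0.0]
wrist_force: [0.2, -0.4, -0.2]
grip_width: 0.215
```

```bash
python3 - <<'E'
from h import *
im,K,R,t=cam('scene'); s=ctrl.sense();p=s['position'];print(p,s['wrist_force'])
for dz in(0,.03,.06,.09): print(dz,proj(K,R,t,p+[-.0017,.001,dz-.1095]).round(2))
print('hole',proj(K,R,t,[.5554,-.1611,.13]))
x0,y0=250,140
cv2.imwrite('pics/g4.png',cv2.resize(im[y0:y0+75,x0:x0+75],(600,600),interpolation=cv2.INTER_CUBIC))
g=im.astype(int).mean(2)
for r in(165,175,185,192,196,200): print(r,g[r,268:292].astype(int))
E
```

```text
[ 0.55758531 -0.16265929  0.25148816] [-0.25740189  0.68074309 -1.3174097 ]
0 [278.04 204.27]
0.03 [276.85 191.51]
0.06 [275.61 178.14]
0.09 [274.31 164.1 ]
hole [278.87353517 209.17684775]
165 [186 190 181 113  55  57  55  52  46  90 201 193 175 112 181 181 184 185
 177 175 175 178 180 180]
175 [ 88  88  89  92  79  58  59  61  69  72  84 127 120 126 153 147 156 181
 182 180 180 183 183 182]
185 [79 81 79 83 84 67 55 58 63 73 76 75 55 56 57 52 55 94 90 89 92 94 91 94]
192 [ 67  70  64  64  65  65  57  61  61  62  78  78  66  52  55  57  52  66
 101  93  96  94  90  90]
196 [ 67  68  62  57  61  58  59  58  62  65  71  81 118 150 148 152 149 157
 126  86  85  95  89  92]
200 [ 73  78 120 184 184 184 174  51  56  64  69  73  94 172 186 186 184 184
 186 185 186 188 192 182]
```

View pics/g4.png

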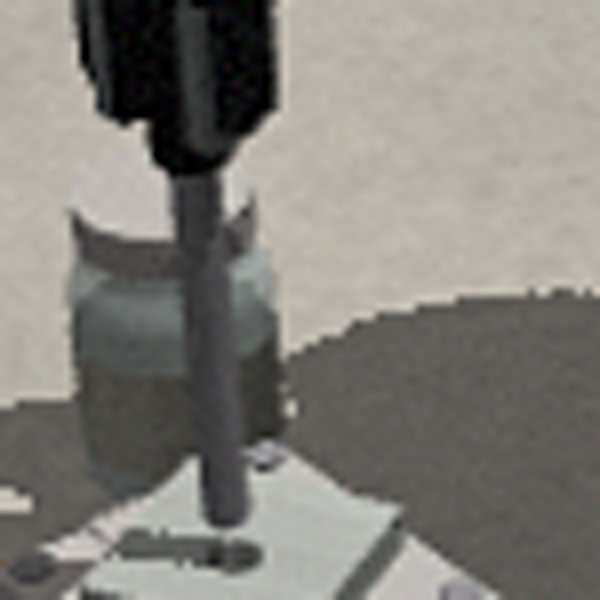

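The tip is just above the plate with the hole at crop (235,553). Shank centre 277.4 against 277.7 predicted, so I shift about 1.2 mm along image +x and feel downward.

>>> {"method": "drive_tool", "body": {"increments": [[10,[0.023,0.033,0],0],[10,[0,0,0.1],0],[10,[0,0,0.1],0],[10,[0,0,0.08],0],[10,[0,0,0],0]]}}

```text
time: 8.4
position: [0.5564, -0.1615, 0.2416]
tool_rot: [-0.001, -0.001, 1.0, 0.0]
wrist_force: [0.5, 0.1, -0.7]
grip_width: 0.219
```

>>> {"method": "drive_tool", "body": {"increments": [[10,[0,0,0.03],0],[10,[0,0,0.03],0],[10,[0,0,0],0]]}}

```text
time: 8.65
position: [0.5566, -0.1617, 0.2405]
tool_rot: [-0.0, -0.001, 1.0, 0.0]
wrist_force: [1.1, -0.8, -0.7]
grip_width: 0.217
```

>>> {"method": "drive_tool", "body": {"increments": [[10,[0,0,0.03],0],[10,[0,0,0],0]]}}

```text
time: 8.82
position: [0.5566, -0.1617, 0.2396]
tool_rot: [-0.0, -0.001, 1.0, 0.0]
wrist_force: [-0.2, 0.5, -1.0]
grip_width: 0.215
```

>>> {"method": "drive_tool", "body": {"increments": [[10,[0,0,0.03],0],[10,[0,0,0],0]]}}

```text
time: 8.98
position: [0.5566, -0.1616, 0.2387]
tool_rot: [-0.0, -0.001, 1.0, 0.0]
wrist_force: [0.4, 0.5, -0.4]
grip_width: 0.214
```

>>> {"method": "drive_tool", "body": {"increments": [[10,[0,0,0.03],0],[10,[0,0,0],0]]}}

```text
time: 9.15
position: [0.5566, -0.1616, 0.2377]
tool_rot: [-0.0, -0.001, 1.0, 0.0]
wrist_force: [0.8, -0.7, -1.3]
grip_width: 0.222
```

>>> {"method": "drive_tool", "body": {"increments": [[10,[0,0,0.02],0],[10,[0,0,0],0]]}}

```text
time: 9.32
position: [0.5566, -0.1617, 0.2372]
tool_rot: [-0.0, -0.001, 1.0, 0.0]
wrist_force: [-0.2, 1.0, -1.5]
grip_width: 0.218
```

>>> {"method": "drive_tool", "body": {"increments": [[10,[0,0,0.03],0],[10,[0,0,0],0]]}}

```text
time: 9.48
position: [0.5566, -0.1617, 0.2362]
tool_rot: [-0.0, -0.001, 1.0, 0.0]
wrist_force: [0.9, -0.2, -0.9]
grip_width: 0.213
```

>>> {"method": "drive_tool", "body": {"increments": [[10,[0,0,0.02],0],[10,[0,0,0],0]]}}

```text
time: 9.65
position: [0.5566, -0.1617, 0.2357]
tool_rot: [-0.0, -0.001, 1.0, 0.0]
wrist_force: [-0.3, -0.2, -1.2]
grip_width: 0.214
```

>>> {"method": "drive_tool", "body": {"increments": [[10,[0,0,0.02],0],[10,[0,0,0],0]]}}

```text
time: 9.82
position: [0.5566, -0.1617, 0.2351]
tool_rot: [-0.0, -0.001, 1.0, 0.0]
wrist_force: [0.6, 0.4, -0.7]
grip_width: 0.214
```

No contact yet, so the tip is probably already in the hole. Continue gently.

>>> {"method": "drive_tool", "body": {"increments": [[10,[0,0,0.03],0],[10,[0,0,0.03],0],[10,[0,0,0],0]]}}

```text
time: 10.07
position: [0.5566, -0.1616, 0.2332]
tool_rot: [-0.0, -0.001, 1.0, 0.0]
wrist_force: [0.6, 0.1, -1.5]
grip_width: 0.215
```

>>> {"method": "drive_tool", "body": {"increments": [[10,[0,0,0.03],0],[10,[0,0,0.03],0],[10,[0,0,0],0]]}}

```text
time: 10.32
position: [0.5566, -0.1616, 0.2313]
tool_rot: [-0.0, -0.001, 1.0, 0.0]
wrist_force: [-0.3, -0.1, -0.2]
grip_width: 0.219
```

>>> {"method": "drive_tool", "body": {"increments": [[10,[0,0,0.03],0],[10,[0,0,0.03],0],[10,[0,0,0],0]]}}

```text
time: 10.57
position: [0.5566, -0.1616, 0.2296]
tool_rot: [-0.0, -0.001, 1.0, 0.0]
wrist_force: [-0.4, -0.1, 0.3]
grip_width: 0.215
```

The tip is about 10 mm inside the plate with no side force. Down toward the bushing face (expected TCP z 0.204–0.214).

>>> {"method": "drive_tool", "body": {"increments": [[10,[0,0,0.06],0],[10,[0,0,0.06],0],[10,[0,0,0.06],0],[10,[0,0,0.06],0],[10,[0,0,0],0]]}}

```text
time: 10.98
position: [0.5565, -0.1616, 0.2221]
tool_rot: [-0.0, -0.001, 1.0, 0.0]
wrist_force: [0.3, 0.8, -0.6]
grip_width: 0.216
```

>>> {"method": "drive_tool", "body": {"increments": [[10,[0,0,0.04],0],[10,[0,0,0.04],0],[10,[0,0,0.04],0],[10,[0,0,0],0]]}}

```text
time: 11.32
position: [0.5566, -0.1616, 0.2187]
tool_rot: [-0.0, -0.001, 1.0, 0.0]
wrist_force: [-0.3, -0.8, -1.4]
grip_width: 0.22
```

>>> {"method": "drive_tool", "body": {"increments": [[10,[0,0,0.02],0],[10,[0,0,0.02],0],[10,[0,0,0.02],0],[10,[0,0,0],0]]}}

```text
time: 11.65
position: [0.5566, -0.1616, 0.2171]
tool_rot: [-0.0, -0.001, 1.0, 0.0]
wrist_force: [0.5, -0.2, -0.1]
grip_width: 0.215
```

>>> {"method": "drive_tool", "body": {"increments": [[10,[0,0,0.02],0],[10,[0,0,0.02],0],[10,[0,0,0.02],0],[10,[0,0,0],0]]}}

```text
time: 11.98
position: [0.5566, -0.1617, 0.2153]
tool_rot: [-0.0, -0.001, 1.0, 0.0]
wrist_force: [0.0, 0.1, -0.9]
grip_width: 0.219
```

>>> {"method": "drive_tool", "body": {"increments": [[10,[0,0,0.02],0],[10,[0,0,0.02],0],[10,[0,0,0.02],0],[10,[0,0,0.02],0]]}}

```text
time: 12.32
position: [0.5567, -0.1617, 0.2129]
tool_rot: [0.0, -0.001, 1.0, 0.0]
wrist_force: [-0.2, 0.1, -1.5]
grip_width: 0.217
```

>>> {"method": "drive_tool", "body": {"increments": [[10,[0,0,0.02],0],[10,[0,0,0.02],0],[10,[0,0,0.02],0],[10,[0,0,0.02],0]]}}

```text
time: 12.65
position: [0.5567, -0.1617, 0.2105]
tool_rot: [-0.0, -0.001, 1.0, -0.0]
wrist_force: [0.4, 0.3, 0.0]
grip_width: 0.219
```

>>> {"method": "drive_tool", "body": {"increments": [[10,[0,0,0.02],0],[10,[0,0,0.02],0],[10,[0,0,0.02],0],[10,[0,0,0.02],0]]}}

```text
time: 12.98
position: [0.5569, -0.1618, 0.2089]
tool_rot: [0.001, -0.001, 1.0, -0.0]
wrist_force: [-0.2, 0.5, 7.2]
grip_width: 0.215
```

Contact with the bushing (7 N up at TCP z 0.209). Press on slowly.

>>> {"method": "drive_tool", "body": {"increments": [[10,[0,0,0.015],0],[10,[0,0,0.015],0]]}}

```text
time: 13.15
position: [0.5571, -0.1618, 0.2087]
tool_rot: [0.001, -0.001, 1.0, -0.001]
wrist_force: [-0.9, 1.2, 9.2]
grip_width: 0.217
```

>>> {"method": "drive_tool", "body": {"increments": [[10,[0,0,0.015],0],[10,[0,0,0.015],0]]}}

```text
time: 13.32
position: [0.5572, -0.1619, 0.2081]
tool_rot: [0.001, -0.001, 1.0, -0.001]
wrist_force: [-2.0, 0.8, 10.1]
grip_width: 0.218
```

>>> {"method": "drive_tool", "body": {"increments": [[10,[0,0,0.015],0],[10,[0,0,0.015],0],[10,[0,0,0.015],0]]}}

```text
time: 13.57
position: [0.5573, -0.1619, 0.207]
tool_rot: [0.002, -0.001, 1.0, -0.001]
wrist_force: [-0.5, 0.4, 11.2]
grip_width: 0.219
```

>>> {"method": "drive_tool", "body": {"increments": [[10,[0,0,0.015],0],[10,[0,0,0.015],0],[10,[0,0,0.015],0]]}}

```text
time: 13.82
position: [0.5574, -0.162, 0.2057]
tool_rot: [0.002, -0.001, 1.0, -0.001]
wrist_force: [-0.7, 0.9, 11.4]
grip_width: 0.217
```

>>> {"method": "drive_tool", "body": {"increments": [[10,[0,0,0.015],0],[10,[0,0,0.015],0],[10,[0,0,0.015],0]]}}

```text
time: 14.07
position: [0.5575, -0.162, 0.2044]
tool_rot: [0.002, -0.001, 1.0, -0.001]
wrist_force: [-1.0, 1.2, 10.4]
grip_width: 0.218
```

The bushing slides steadily at about 11 N. Continue.

>>> {"method": "drive_tool", "body": {"increments": [[10,[0,0,0.02],0],[10,[0,0,0.02],0],[10,[0,0,0.02],0],[10,[0,0,0.02],0],[10,[0,0,0.02],0]]}}

```text
time: 14.48
position: [0.5575, -0.162, 0.2015]
tool_rot: [0.002, -0.001, 1.0, -0.001]
wrist_force: [-0.8, -0.1, 11.6]
grip_width: 0.216
```

>>> {"method": "drive_tool", "body": {"increments": [[10,[0,0,0.02],0],[10,[0,0,0.02],0],[10,[0,0,0.02],0],[10,[0,0,0.02],0],[10,[0,0,0.02],0]]}}

```text
time: 14.9
position: [0.5575, -0.1621, 0.1985]
tool_rot: [0.002, -0.001, 1.0, -0.001]
wrist_force: [-1.4, 0.9, 11.5]
grip_width: 0.219
```

>>> {"method": "drive_tool", "body": {"increments": [[10,[0,0,0.02],0],[10,[0,0,0.02],0],[10,[0,0,0.02],0],[10,[0,0,0.02],0],[10,[0,0,0.02],0]]}}

```text
time: 15.32
position: [0.5575, -0.162, 0.1954]
tool_rot: [0.002, -0.001, 1.0, -0.001]
wrist_force: [-0.3, -0.6, 11.4]
grip_width: 0.221
```

>>> {"method": "drive_tool", "body": {"increments": [[10,[0,0,0.02],0],[10,[0,0,0.02],0],[10,[0,0,0.02],0],[10,[0,0,0.02],0],[10,[0,0,0.02],0]]}}

```text
time: 15.73
position: [0.5575, -0.162, 0.1924]
tool_rot: [0.002, -0.001, 1.0, -0.001]
wrist_force: [-0.7, 0.8, 11.1]
grip_width: 0.214
```

>>> {"method": "drive_tool", "body": {"increments": [[10,[0,0,0.02],0],[10,[0,0,0.02],0],[10,[0,0,0.02],0],[10,[0,0,0.02],0],[10,[0,0,0.02],0]]}}

```text
time: 16.15
position: [0.5575, -0.162, 0.1894]
tool_rot: [0.002, -0.001, 1.0, -0.001]
wrist_force: [-0.7, 0.8, 11.2]
grip_width: 0.217
```

>>> {"method": "drive_tool", "body": {"increments": [[10,[0,0,0.02],0],[10,[0,0,0.02],0],[10,[0,0,0.02],0],[10,[0,0,0.02],0]]}}

```text
time: 16.48
position: [0.5575, -0.162, 0.1869]
tool_rot: [0.002, -0.001, 1.0, -0.001]
wrist_force: [-0.5, 1.4, 10.7]
grip_width: 0.217
```

>>> {"method": "drive_tool", "body": {"increments": [[10,[0,0,0.02],0],[10,[0,0,0.02],0],[10,[0,0,0.02],0]]}}

```text
time: 16.73
position: [0.5575, -0.162, 0.1851]
tool_rot: [0.002, -0.001, 1.0, -0.001]
wrist_force: [-0.9, 1.1, 11.5]
grip_width: 0.219
```

>>> {"method": "drive_tool", "body": {"increments": [[10,[0,0,0.02],0],[10,[0,0,0.02],0],[10,[0,0,0.02],0]]}}

```text
time: 16.98
position: [0.5573, -0.1619, 0.1827]
tool_rot: [0.001, -0.001, 1.0, -0.001]
wrist_force: [-0.3, -1.3, -1.4]
grip_width: 0.21
```

>>> {"method": "drive_tool", "body": {"increments": [[10,[0,0,0.015],0],[10,[0,0,0.015],0],[10,[0,0,0.015],0]]}}

```text
time: 17.23
position: [0.5565, -0.1616, 0.1796]
tool_rot: [-0.0, -0.001, 1.0, 0.0]
wrist_force: [0.5, 0.3, -0.8]
grip_width: 0.219
```

>>> {"method": "drive_tool", "body": {"increments": [[10,[0,0,0.015],0],[10,[0,0,0.015],0],[10,[0,0,0.015],0]]}}

```text
time: 17.48
position: [0.5566, -0.1617, 0.1785]
tool_rot: [-0.0, -0.001, 1.0, 0.0]
wrist_force: [0.8, 0.5, -1.1]
grip_width: 0.219
```

The force dropped to zero at tip height about 0.073, as predicted, so the bushing is out. Withdraw straight up and check the tray.

>>> {"method": "drive_tool", "body": {"increments": [[10,[0,0,-0.1],0],[10,[0,0,-0.2],0],[10,[0,0,-0.3],0],[10,[0,0,-0.4],0],[10,[0,0,-0.4],0]]}}

```text
time: 17.9
position: [0.5567, -0.1617, 0.2221]
tool_rot: [0.0, -0.001, 1.0, -0.0]
wrist_force: [0.2, -0.6, -0.7]
grip_width: 0.221
```

>>> {"method": "drive_tool", "body": {"increments": [[10,[0,0,-0.5],0],[10,[0,0,-0.6],0],[10,[0,0,-0.7],0],[10,[0,0,-0.5],0],[10,[0,0,0],0]]}}

```text
time: 18.32
position: [0.5575, -0.162, 0.2939]
tool_rot: [0.003, -0.001, 1.0, -0.002]
wrist_force: [0.0, 0.5, -0.8]
grip_width: 0.218
```

```bash
python3 - <<'E'
from h import *
im,K,R,t=cam('scene'); s=ctrl.sense();print(s['position'],s['wrist_force'])
cv2.imwrite('pics/g5.png',cv2.resize(im[120:285,220:352],(480,600),interpolation=cv2.INTER_CUBIC))
E
```

```text
[ 0.55704698 -0.16181528  0.29152491] [-0.23789971  0.04590634 -1.66209881]
```

View pics/g5.png

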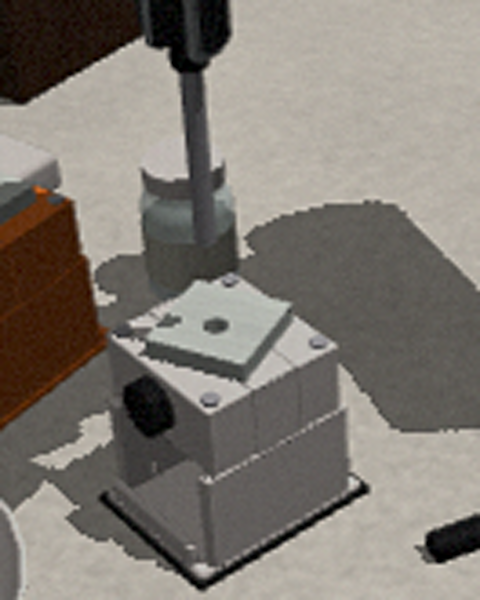

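The rod came out cleanly. The tray's inside is hidden in this view, so I'll check it through the hole from above later. Carry the rod back.

>>> {"method": "drive_tool", "body": {"increments": [[10,[0.05,0.3,0],0],[10,[0.11,0.65,0],0],[10,[0.11,0.65,0],0],[10,[0.11,0.65,0],0],[10,[0.11,0.65,0],0]]}}

```text
time: 18.78
position: [0.5409, -0.0731, 0.2883]
tool_rot: [-0.001, -0.001, 1.0, 0.001]
wrist_force: [0.1, 0.7, -0.7]
grip_width: 0.218
```

>>> {"method": "drive_tool", "body": {"increments": [[10,[0.11,0.65,0],0],[10,[0.11,0.65,0],0],[10,[0.11,0.65,0],0],[10,[0.11,0.65,0],0],[10,[0.11,0.65,0],0]]}}

```text
time: 19.2
position: [0.524, 0.0244, 0.2884]
tool_rot: [-0.001, -0.001, 1.0, 0.0]
wrist_force: [-0.8, -0.5, -0.5]
grip_width: 0.216
```

>>> {"method": "drive_tool", "body": {"increments": [[10,[0.11,0.65,0],0],[10,[0.11,0.65,0],0],[10,[0.11,0.65,0],0],[10,[0.11,0.65,0],0],[10,[0.11,0.65,0],0]]}}

```text
time: 19.62
position: [0.5072, 0.1217, 0.2884]
tool_rot: [-0.001, -0.001, 1.0, 0.0]
wrist_force: [0.4, -0.5, -1.5]
grip_width: 0.218
```

>>> {"method": "drive_tool", "body": {"increments": [[10,[0.11,0.65,0],0],[10,[0.11,0.65,0],0],[10,[0.11,0.65,0],0],[10,[0.11,0.65,0],0],[10,[0.11,0.6,0],0]]}}

```text
time: 20.03
position: [0.4904, 0.2176, 0.2884]
tool_rot: [-0.001, -0.001, 1.0, -0.0]
wrist_force: [-0.3, -0.1, -1.0]
grip_width: 0.219
```

>>> {"method": "drive_tool", "body": {"increments": [[10,[0.02,0.15,0],0],[10,[0,0,0],0],[10,[0,0,0],0],[10,[0,0,0],0]]}}

```text
time: 20.37
position: [0.491, 0.22, 0.2893]
tool_rot: [-0.0, -0.001, 1.0, -0.0]
wrist_force: [-0.1, -0.8, -0.5]
grip_width: 0.214
```

>>> {"method": "drive_tool", "body": {"increments": [[10,[-0.03,0.03,0.4],0],[10,[0,0,0.7],0],[10,[0,0,0.7],0],[10,[0,0,0.7],0],[10,[0,0,0.5],0]]}}

```text
time: 20.78
position: [0.4915, 0.2205, 0.1978]
tool_rot: [-0.001, -0.0, 1.0, -0.0]
wrist_force: [0.1, 0.1, -2.0]
grip_width: 0.222
```

>>> {"method": "drive_tool", "body": {"increments": [[10,[0,0,0.3],0],[10,[0,0,0.2],0],[10,[0,0,0.2],0],[10,[0,0,0.2],0],[10,[0,0,0],0]]}}

```text
time: 21.2
position: [0.4918, 0.2214, 0.172]
tool_rot: [-0.0, -0.001, 1.0, -0.0]
wrist_force: [-0.0, 0.4, -1.7]
grip_width: 0.216
```

>>> {"method": "drive_tool", "body": {"increments": [[10,[0,0,0.3],0],[10,[0,0,0.3],0],[10,[0,0,0.3],0],[10,[0,0,0.3],0],[10,[0,0,0],0]]}}

```text
time: 21.62
position: [0.491, 0.2214, 0.1344]
tool_rot: [-0.002, -0.001, 1.0, -0.0]
wrist_force: [0.7, -0.1, -0.9]
grip_width: 0.219
```

>>> {"method": "drive_tool", "body": {"increments": [[10,[0,0,0.1],0],[10,[0,0,0.1],0],[10,[0,0,0.1],0],[10,[0,0,0.08],0],[10,[0,0,0],0]]}}

```text
time: 22.03
position: [0.4918, 0.2216, 0.1248]
tool_rot: [-0.0, -0.001, 1.0, -0.0]
wrist_force: [0.3, -0.7, -1.9]
grip_width: 0.217
```

>>> {"method": "drive_tool", "body": {"increments": [[10,[0,0,0.03],0],[10,[0,0,0.03],0],[10,[0,0,0],0]]}}

```text
time: 22.28
position: [0.4919, 0.2216, 0.1234]
tool_rot: [-0.0, -0.001, 1.0, 0.0]
wrist_force: [0.1, 0.7, -0.7]
grip_width: 0.215
```

>>> {"method": "drive_tool", "body": {"increments": [[10,[0,0,0.03],0],[10,[0,0,0.03],0],[10,[0,0,0],0]]}}

```text
time: 22.53
position: [0.4918, 0.2216, 0.1215]
tool_rot: [-0.0, -0.001, 1.0, -0.0]
wrist_force: [0.8, 0.9, -0.7]
grip_width: 0.22
```

>>> {"method": "drive_tool", "body": {"increments": [[10,[0,0,0.03],0],[10,[0,0,0.03],0],[10,[0,0,0],0]]}}

```text
time: 22.78
position: [0.4918, 0.2216, 0.1197]
tool_rot: [-0.0, -0.001, 1.0, -0.0]
wrist_force: [0.6, 0.6, -1.2]
grip_width: 0.215
```

>>> {"method": "drive_tool", "body": {"increments": [[10,[0,0,0.02],0],[10,[0,0,0],0]]}}

```text
time: 22.95
position: [0.4921, 0.2216, 0.1195]
tool_rot: [0.0, -0.001, 1.0, 0.0]
wrist_force: [-0.4, -0.7, 2.6]
grip_width: 0.22
```

>>> {"method": "drive_tool", "body": {"increments": [[10,[0,0,0.02],0],[10,[0,0,0],0]]}}

```text
time: 23.12
position: [0.4923, 0.2216, 0.1195]
tool_rot: [0.001, -0.001, 1.0, 0.0]
wrist_force: [-1.6, -0.9, 6.8]
grip_width: 0.223
```

The rod is seated (7 N, same height as at pickup). Release slowly and retreat upward.

>>> {"method": "drive_tool", "body": {"increments": [[22,[0,0,-0.02],0],[26,[0,0,0],0],[34,[0,0,0],0],[45,[0,0,0],0],[50,[0,0,0],0]]}}

```text
time: 23.53
position: [0.4919, 0.2216, 0.1191]
tool_rot: [-0.0, -0.001, 1.0, -0.0]
wrist_force: [0.6, 0.0, 0.5]
grip_width: 0.581
```

>>> {"method": "drive_tool", "body": {"increments": [[50,[0,0,0],0],[50,[0,0,0],0],[50,[0,0,-0.2],0],[50,[0,0,-0.4],0],[50,[0,0,-0.6],0]]}}

```text
time: 23.95
position: [0.4913, 0.2214, 0.155]
tool_rot: [-0.001, -0.001, 1.0, -0.0]
wrist_force: [-0.1, 0.4, 1.2]
grip_width: 0.582
```

>>> {"method": "drive_tool", "body": {"increments": [[50,[0,0,-0.7],0],[50,[0,0,-0.7],0],[50,[0,0,-0.7],0],[50,[0,0,-0.5],0],[50,[0,0,0],0]]}}

```text
time: 24.37
position: [0.493, 0.2219, 0.2368]
tool_rot: [0.003, -0.001, 1.0, 0.001]
wrist_force: [0.3, 0.0, -0.4]
grip_width: 0.585
```

>>> {"method": "drive_tool", "body": {"increments": [[50,[0.5,0.6,0],0],[50,[0.6,0.6,0],0],[50,[0.6,0.6,0],0],[50,[0.6,0.6,0],0],[50,[0.6,0.6,0],0]]}}

```text
time: 24.78
position: [0.4035, 0.312, 0.2325]
tool_rot: [-0.001, -0.001, 1.0, -0.0]
wrist_force: [-0.6, -0.0, 0.3]
grip_width: 0.585
```

>>> {"method": "drive_tool", "body": {"increments": [[50,[0.4,0.6,0],0],[50,[0,0.6,0],0],[50,[0,0.6,0],0],[50,[0,0,0],0],[50,[0,0,0],0]]}}

```text
time: 25.2
position: [0.3922, 0.3655, 0.2324]
tool_rot: [-0.001, -0.002, 1.0, -0.0]
wrist_force: [0.4, -0.3, -0.2]
grip_width: 0.585
```

```bash
python3 - <<'E'
from h import *
a,*S=cam('scene');b,*T=cam('top'); s=ctrl.sense();print(s['time'],s['position'],s['wrist_force'])
r=lambda i,x,y,w,h:cv2.resize(i[y:y+h,x:x+w],(400,300),interpolation=cv2.INTER_CUBIC)
cv2.imwrite('pics/f.png',np.vstack([np.hstack([r(a,400,230,100,75),r(a,240,205,100,75)]),np.hstack([r(b,135,237,100,75),r(b,374,221,40,30)])]))
E
```

```text
25.3 [0.39253555 0.36468574 0.23277845] [0.05343998 0.62023729 0.80429286]
```

View pics/f.png

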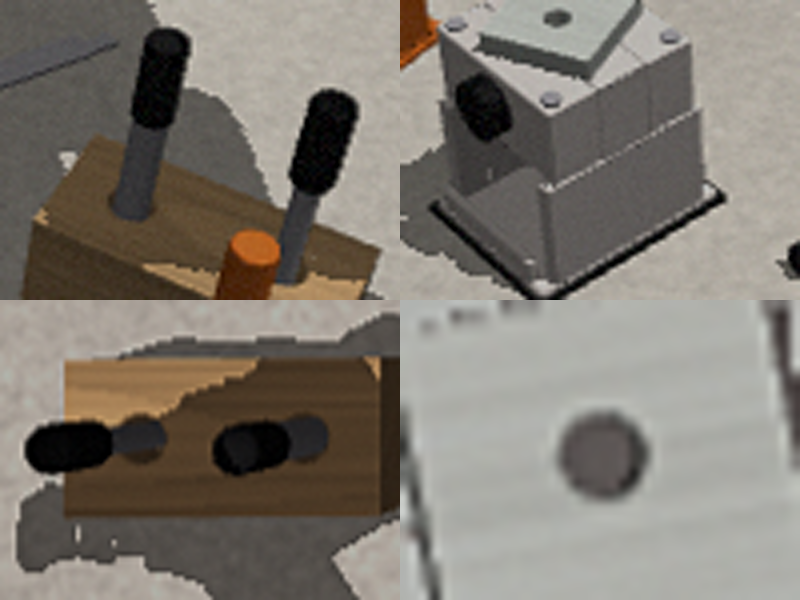

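The thin rod is back upright in its own hole, and the thick rod has not moved. Through the plate hole I now see grey-brown instead of bright brass. I'll check numerically where the bushing is.

```bash
python3 - <<'E'
from h import *
a,*S=cam('scene');b,*T=cam('top')
b0=cv2.imread('pics/top0.png');a0=cv2.imread('pics/scene0.png')
print('hole now',b[233:240,391:397].reshape(-1,3).mean(0),'before',b0[233:240,391:397].reshape(-1,3).mean(0))
print('tray seen in scene',a[255:262,274:282].reshape(-1,3).mean(0))
for n,i,i0 in(('top',b,b0),('scene',a,a0)):
    m=cv2.inRange(cv2.cvtColor(i,cv2.COLOR_BGR2HSV),(12,90,40),(32,255,255)); 
    m0=cv2.inRange(cv2.cvtColor(i0,cv2.COLOR_BGR2HSV),(12,90,40),(32,255,255)); m[m0>0]=0
    k,l,st,ce=cv2.connectedComponentsWithStats(m)
    print(n,[(st[j].tolist()) for j in range(1,k) if st[j,4]>3])
d=np.abs(a.astype(int)-a0).max(2); x=d[185:285,235:330]; v,u=np.where(x>40); print('scene diff near head',len(v), (u.min()+235,u.max()+235,v.min()+185,v.max()+185) if len(v) else '')
big=lambda i,x,y,w,h:cv2.resize(i[y:y+h,x:x+w],(400,400),interpolation=cv2.INTER_CUBIC)
g=np.hstack([big(a0,242,225,50,50),big(a,242,225,50,50)]); cv2.imwrite('pics/tray.png',cv2.convertScaleAbs(g,alpha=1.7))
E
```

```text
hole now [81.54761905 83.07142857 88.80952381] before [26.11904762 57.54761905 78.71428571]
tray seen in scene [82.82142857 85.33928571 89.05357143]
top [[4, 124, 3, 3, 4], [30, 133, 5, 2, 5], [37, 141, 3, 4, 5], [219, 148, 1, 4, 4], [234, 252, 2, 4, 4], [235, 257, 1, 7, 7], [235, 265, 1, 7, 7], [231, 271, 5, 19, 27], [235, 273, 1, 6, 6], [167, 274, 8, 3, 12]]
scene [[153, 53, 6, 5, 11], [140, 55, 9, 11, 29], [149, 55, 4, 4, 8], [133, 56, 10, 9, 23], [129, 59, 3, 5, 9], [122, 61, 6, 6, 14], [149, 61, 4, 3, 5], [156, 60, 4, 6, 11], [115, 62, 5, 13, 22], [457, 65, 3, 3, 4], [496, 65, 4, 2, 5], [121, 67, 7, 2, 8], [129, 66, 6, 3, 7], [137, 66, 11, 6, 18], [146, 67, 4, 2, 6], [161, 67, 2, 4, 5], [154, 68, 4, 5, 7], [158, 69, 2, 4, 4], [241, 68, 6, 3, 8], [489, 68, 4, 5, 6], [121, 70, 7, 11, 17], [129, 71, 10, 7, 15], [496, 71, 4, 3, 6], [140, 73, 9, 6, 22], [236, 72, 5, 2, 5], [129, 74, 3, 7, 8], [161, 75, 3, 3, 5], [193, 75, 3, 3, 4], [115, 77, 11, 8, 21], [157, 77, 3, 2, 5], [203, 79, 7, 3, 9], [214, 78, 4, 3, 5], [219, 78, 6, 4, 9], [160, 80, 3, 2, 4], [126, 82, 4, 6, 12], [119, 85, 4
[... 688 characters left out ...]
 [217, 204, 3, 2, 4], [204, 207, 5, 5, 9], [229, 207, 5, 5, 7], [238, 207, 4, 4, 7], [191, 208, 3, 2, 4], [209, 208, 3, 6, 8], [191, 211, 4, 6, 10], [229, 211, 4, 3, 4], [201, 213, 2, 3, 4], [205, 213, 4, 3, 4], [237, 212, 3, 3, 4], [204, 215, 4, 3, 4], [217, 214, 3, 5, 6], [224, 215, 6, 5, 14], [234, 214, 2, 6, 6], [194, 217, 3, 4, 5], [204, 218, 3, 2, 4], [211, 218, 6, 2, 6], [215, 221, 8, 14, 18], [230, 220, 3, 3, 4], [194, 223, 5, 3, 7], [223, 222, 5, 5, 12], [199, 224, 4, 4, 6], [202, 229, 3, 3, 4], [452, 303, 5, 6, 8], [457, 302, 4, 5, 9], [454, 319, 3, 4, 5], [448, 340, 4, 4, 7], [411, 454, 3, 3, 4], [464, 457, 3, 4, 5], [464, 467, 2, 4, 4], [466, 473, 2, 3, 4]]
scene diff near head 0
```

View pics/tray.png

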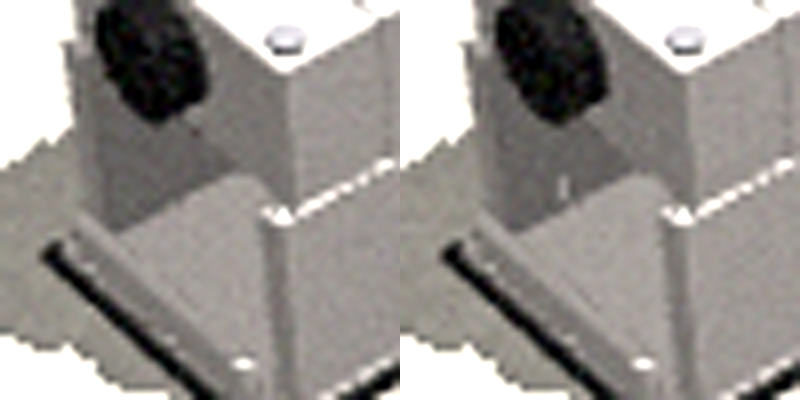

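The bore is empty. The tray-floor colour now shows through the hole (82,83,89, matching the tray at 83,85,89), and a new light spot shines through the bore onto the cheek. No brass shows outside the head in either view, so the bushing is in the tray under the block. Handing in.

```bash
python3 -c "
from h import *
print(ctrl.hand_in())"
```

```text
the job is handed in; nothing more can be done
None
```

I pressed the bushing out of the slicer head, put the thin rod back upright in its own hole of the stand, and handed the job in after about 25 s of robot time. I did not see the bushing in the tray directly, because the block hides most of the tray from both cameras.

- **Pressing:** The rod tip went into the off-centre hole without touching the plate. The bushing slid at about 11 N, never above 12 N in the readings. The force fell to zero with the tip close to the expected drop height of 73 mm.
- **Rod:** It seated at the same height as at pickup, with about 7 N of contact, and the last picture shows it upright where it started. The thick rod looked unmoved in the same picture, and the arm is clear of everything.
- **Bushing:** That it lies in the tray is inferred. The tray floor's colour now shows through the plate hole, and light shines through the bore onto the cheek. I saw no brass outside the head, though the colour mask behind that was noisy. It is not standing right under the hole, so it has probably tipped over or rolled to one side.
- **Check of little use:** My before/after difference around the head found no changed pixels, but its threshold was too coarse to catch even the light spot on the cheek.

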